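# Hang the dipper scoop in the notch of the pine-cone bin

## Robot

A 7-joint arm with a two-finger parallel gripper is mounted at the origin on the work surface. World frame = base frame: x ahead of the robot, y to its left, z up, the work surface at z = 0. Lengths are in m, angles in rad, forces in N, time in s.
With the tool pointing down it reaches from about 0.4 to 0.85 m from the base axis. Payload 10.4 kg.
Tool frame: the origin (TCP) lies between the finger pads; the fingertips stand ahead of it and the grasp point (between the pads) lies 5 mm behind it (manip.tip_extent is the z of the fingertips in the tool frame, in m); z points along the fingers, y is the line along which they close (so a half turn about z gives the same grasp; the last joint's range is limited). The gripper opens to 85 mm and grips with 20 to 120 N. Pads are 22 mm wide; open, the fingers measure 114 mm over their backs; the gripper's body (76 mm by 85 mm) begins 54 mm behind the grasp point. The pads swing forward as they close: fully open they stand 13 mm farther back than shut.
Start: joints at [-1.14, 0.332, -0.065, 1.46, 0.022, 1.35, -0.088], TCP at [0.274, 0.562, 0.22] pointing down, gripper open.
Joint ranges: [-2.6, 2.6], [-0.5, 2.12], [-1.47, 1.34], [0.16, 2.42], [-1.27, 4.41], [0.06, 2.06], [-2.6, 2.6]. Speed limits (rad/s): [2.22, 2.22, 2.79, 2.79, 3.14, 3.14, 3.14].

## Interface

Orientations are given as a unit quaternion [x, y, z, w].
In Python, from workcell import status, viewer, manip gives the robot as it stands.
- The arm moves only by the tool play_rows, never from a script. Its argument "plan" is one flat list of numbers, 7 for each row, row after row: the turn, a rotation vector about the tool's x, y, z in degrees, then the shift along the tool's x, y, z in m, then the opening, from 0 (shut) to 1 (fully open). In form: [ax, ay, az, dx, dy, dz, grip, ax, ay, az, dx, dy, dz, grip, ...]. A call has 1 to 20 rows; each row is the pose to reach, as a shift and turn from the pose commanded when the call began, along the tool's axes at that moment; what a row does not reach only later rows make up. A row lasts 1/8 s, in which the tool goes at most 62.5 mm and 10.7 degrees, less where a joint would pass 70% of its speed; a pose out of reach is approached as far as the arm can. A call with a gripper value outside its range is refused whole. The fingers move at their own pace and stop on an object; "squeeze" is the grip in N (left out, the last holds). Time passes only in rows, so rows that repeat a pose let the fingers close. It gives the time, the measured TCP pose, the force, the opening and the grip force at its end, in the units of the state.
- status.get_obs(): the state, without advancing time (a new reading comes with each control period).
- viewer.camera(name): name is "side" or "top"; returns the picture (400x640x3 uint8, red, green, blue); there is no depth.
- viewer.camera_model(name): a dict with "fx", "fy", "cx", "cy" (pixels), "R" (3x3) and "t" (3): a world point X has camera coordinates R X + t. Camera axes: x right, y down, z forward; pixel columns grow to the right and rows downward; lengths in m; the calibration is good to about 2 mm. A picture is of the moment at which its call begins. camera_model takes no time and is no camera call.
- manip.hand_in(): hands the job in; it is judged then, once.
The state is a dict: "clock": time; "joint_pos": joint angles; "joint_velocities": joint speeds; "tau": joint torques, N m; "position": TCP position; "ee_rot": TCP orientation; "ft_force": force on the tool from outside, world axes, zero at the start; "torque": the same for the moment, N m; "grip_width": opening from 0.0 (shut) to 1.0 (fully open); "grasp_force": force on a finger pad.
Only numpy, scipy, OpenCV 4.12 (cv2) and the standard library are available. Lean on these libraries where they do the work, as an engineer would, in place of code of your own. Each camera call takes 0.05 s, during which the arm holds its last target. There are 200 camera calls.

## Task

Pick up the steel dipper scoop and hang it by its own hook on the steel front lip of the pine-cone bin, cup inside the bin, with the hook dropped fully home into the notch in the lip so that it cannot slide along. Be gentle: never press or shove the scoop against the bin with more than about 25 newtons. Leave the other things on the table where they are, and let go of the scoop when it hangs.

Things in the scene. Friction and masses are not known exactly. Their poses are not given: they have to be found in the camera images.
- bin: Open plywood bin of pine cones, fixed, 200 (x) by 260 (y) by 110 mm high, walls 6 mm; origin at centre of underside, z up. Front wall at -x, nearest the robot; its top is a steel lip strip between two corner posts (9 mm thick, 111 mm high, covering the outer 70 mm at each end of the wall). Cones in the rear, up to 55 mm high; the front 90 mm is empty.
- bin_lip (a point): Mid-length, mid-thickness of the lip's top edge: bin x = -97, y = 0, z = 110 mm. Lip strip 6 mm thick, rigid, along bin y, with one square-cut notch 19 mm wide, 10 mm deep (floor at z = 100 mm). The notch's middle lies anywhere from 30 mm to one side to 30 mm to the other of this point: not reported, to be seen or felt by sliding the hook along the lip.
- scoop: Steel dipper standing on its cup, 0.11-0.21 kg, 152 mm high; origin at centre of cup's underside, z up. Cup 56 mm across, 40 high. A strap 14 mm wide (y) rises at the cup's back, x = -31 to -27 mm, to the hook; above it a wooden grip 18 (y) by 14 (x) mm, z = 88 to 152 mm. Hung as it should be, its x axis points as the bin's x: hook tip outside, strap and cup inside.
- scoop_hook (a point): Middle of the flat underside of the hook's bridge: scoop x = -37.5, y = 0, z = 85 mm. The bridge is 14 mm wide (y), 3 thick, and runs to -x from the strap; from its end a tip plate 3 mm thick hangs down to z = 68 mm. The hook's gap, strap to tip plate, is 13 mm (x = -44 to -31 mm).
- scoop_grip (a point): Point in the wooden grip at which to hold it: scoop x = -29 mm, y = 0, z = 128 mm; scoop's axes. Close the fingers along the scoop's y; held here the fingertips stay clear above the lip when the hook is home in the notch.
- jar: Bystander: glass jar with steel lid, 60 mm diameter, 75 mm high; origin at centre of underside.
- spool: Bystander: terracotta-coloured ribbon spool standing on end, 56 mm diameter, 40 mm high; origin at centre of underside.
- tin: Bystander: round tin, 68 mm diameter, 60 mm high; origin at centre of underside.
- pine_cone: Bystander: loose pine cone standing upright, 48 mm diameter, 55 mm high; origin at centre of underside.
- screwdriver: Bystander: screwdriver lying on the table, about 200 mm long; origin under its middle.

How it is judged:
At the end, for the whole second after the job is handed in: The scoop hangs at rest on the front lip, cup inside the bin (its centre 12 mm or more inside the lip's mid-plane), upright within 0.2 rad, the hook's bridge within 8 mm of the lip's mid-plane and down in the notch, at most 3.5 mm above the notch's floor (z of scoop_hook in the frame of bin between 0.095 and 0.1035 m and x of scoop_hook in the frame of bin between -0.105 and -0.089 m and x of scoop in the frame of bin above -0.085 m and angle between scoop's own z axis and vertical below 0.2 rad and linear speed of scoop below 0.02 m/s and angular speed of scoop below 0.2 rad/s); the robot touches nothing.
It fails at once if the scoop is pressed or shoved against the bin with more than 25 N (contact force between scoop and bin above 25 N).
It fails at once if a bystander is moved by more than 25 mm (distance of any of jar, spool, tin, pine_cone, screwdriver from where it was at the start of the episode above 0.025 m).
It also fails if it takes over 72 s, if anything falls off the work surface, if the arm or the gripper's body presses on something with over 40 N, if the wrist force passes 120 N, or if a joint passes its speed limit or range.

## Working session

There is one attempt and no reset: what is moved stays moved. The work goes in short steps, Python scripts to look and compute and a tool call to move; the robot and the scene stay as the last step left them, time stands still between calls to the robot, and variables do not carry over. Pictures are saved under pics/ and viewed, at most 10 in all, crops included, and the job is handed in when it is done.

Besides the shell and the picture viewer there is one more tool, called after "Call:" as name(argument=value, ...) on one line, values as JSON. play_rows: Moves the arm, as the interface text tells. Its arguments: {"type":"object","properties":{"plan":{"type":"array","items":{"type":"number"}},"squeeze":{"type":"number"}},"required":["plan"]}

```bash
mkdir -p pics
python3 - <<'E'
from workcell import status, viewer, manip
import cv2
print(status.get_obs(), manip.tip_extent)
for n in("side","top"):
    cv2.imwrite(f"pics/{n}0.png",viewer.camera(n)[:,:,::-1]); print(n,viewer.camera_model(n))
E
```

```text
{'clock': 0.0, 'joint_pos': array([-1.1396048 ,  0.3328836 , -0.06466831,  1.46098193,  0.02160515,
        1.3498825 , -0.08849183]), 'joint_velocities': array([ 0.00016357, -0.00016354, -0.00054207, -0.0001468 , -0.00218495,
        0.0012762 ,  0.00056649]), 'tau': array([-2.59841509e-04, -6.25430202e+01,  4.87683574e-02, -3.91621470e+01,
        1.59932161e-02,  9.65227227e-03,  1.07726538e-05]), 'position': array([0.27383277, 0.5613686 , 0.21878915]), 'ee_rot': array([ 2.24953301e-01,  9.74369273e-01, -7.19519888e-04, -1.23145217e-04]), 'ft_force': array([ 0.04602673,  0.43387837, -0.45186927]), 'torque': array([-0.00977525,  0.0124378 , -0.02110897]), 'grasp_force': 0.0, 'grip_width': 0.9998131541107407} 0.014
side {'fx': 515.9926643795034, 'fy': 515.9926643795034, 'cx': 314.1353687295911, 'cy': 196.16880909512477, 'R': array([[ 0.93212824, -0.36153032, -0.02080342],
       [-0.22081132, -0.52190345, -0.82392909],
       [ 0.28701797,  0.7726012 , -0.56631093]]), 't': array([-0.43167959,  0.23652332,  1.13127199])}
top {'fx': 363.4814588531082, 'fy': 363.4814588531082, 'cx': 321.92528462019226, 'cy': 202.4593897958989, 'R': array([[-0.01556444, -0.99953833,  0.02609341],
       [-0.99506719,  0.01292715, -0.09835734],
       [ 0.09797462, -0.02749558, -0.99480901]]), 't': array([0.0625535 , 0.4960016 , 1.05841573])}
```

View pics/side0.png

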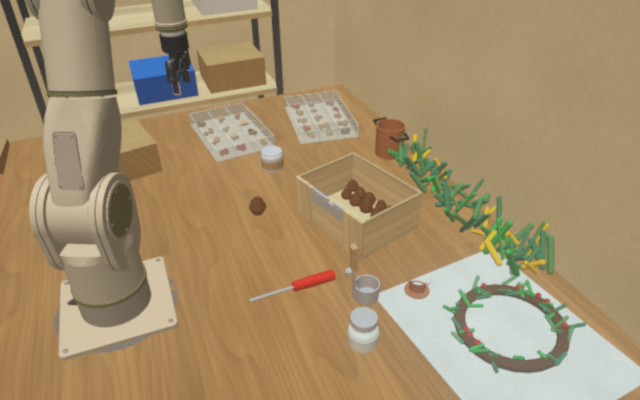

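View pics/top0.png

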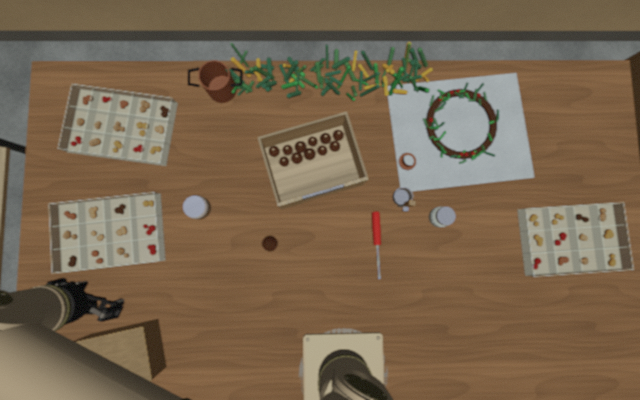

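The side view shows the bin near (360,200), with the scoop's cup at (366,290) and its grip top at (353,248). In the top view the bin is near (313,158) and the scoop near (403,198). I'll enlarge both.

Run:
```python
import cv2
s=cv2.imread("pics/side0.png");t=cv2.imread("pics/top0.png")
a=cv2.resize(s[150:310,290:430],None,fx=5,fy=5,interpolation=cv2.INTER_CUBIC)[:, :]
cv2.imwrite("pics/s1.png",cv2.resize(s[150:260,290:430],None,fx=5,fy=5,interpolation=cv2.INTER_CUBIC))
b=cv2.resize(s[235:310,330:400],None,fx=5.5,fy=7,interpolation=cv2.INTER_CUBIC)
c=cv2.resize(t[180:225,380:420],None,fx=10,fy=12,interpolation=cv2.INTER_CUBIC)
import numpy as np
o=np.zeros((540,790,3),np.uint8);o[:525,:385]=b;o[:540,388:788]=c
cv2.imwrite("pics/s2.png",o)
cv2.imwrite("pics/t1.png",cv2.resize(t[105:212,250:378],None,fx=5.5,fy=5.5,interpolation=cv2.INTER_CUBIC))
```

```text
(no output)
```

View pics/s1.png

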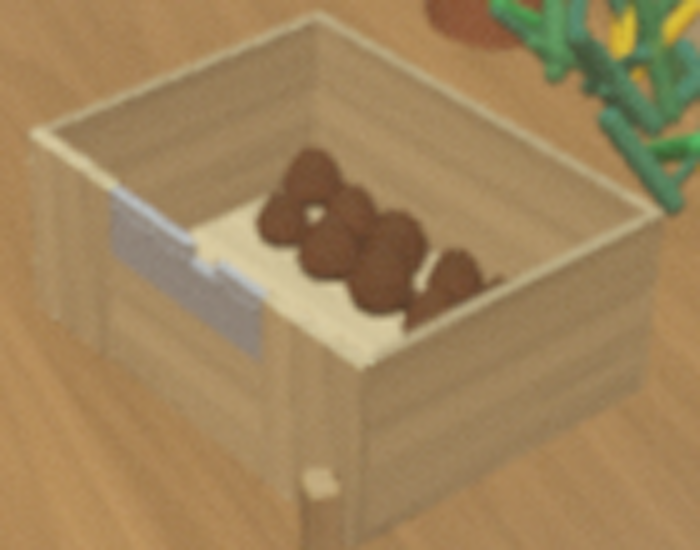

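View pics/s2.png

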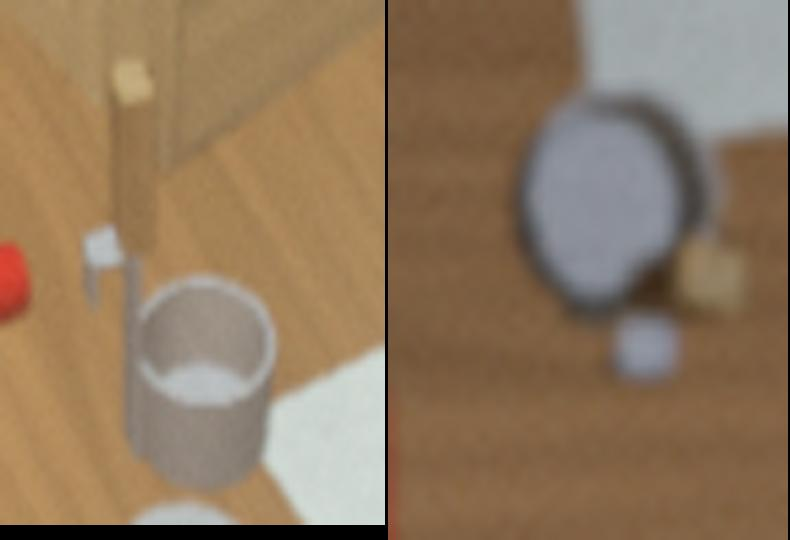

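View pics/t1.png

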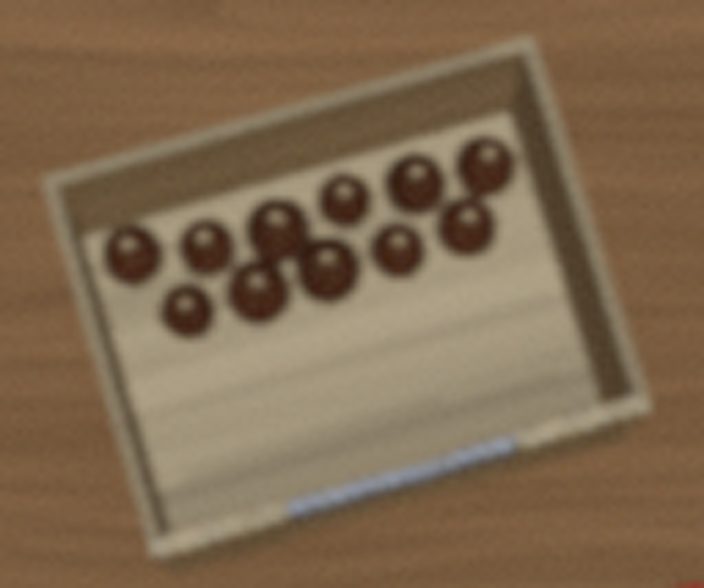

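The crops show these features:
- **Side crop:** lip steel from (112,190) to (265,297), with the notch between about (193,247) and (217,263).
- **Scoop, side crop:** grip top (132,82), bridge (103,245), rim centre (207,340).
- **Scoop, top crop:** grip top (710,278), bridge (645,348).

Next I triangulate these and fit the poses.

```bash
cat > h.py <<'E'
import numpy as np, cv2
from scipy.optimize import least_squares
from workcell import viewer
M={n:viewer.camera_model(n) for n in("side","top")}
def K(m): return np.array([[m["fx"],0,m["cx"]],[0,m["fy"],m["cy"]],[0,0,1]])
P={n:K(m)@np.c_[m["R"],m["t"]] for n,m in M.items()}
def proj(n,X):
    q=np.atleast_2d(X)@P[n][:,:3].T+P[n][:,3]; return q[:,:2]/q[:,2:]
def tri(a,b):
    X=cv2.triangulatePoints(P["side"],P["top"],np.array(a,float),np.array(b,float))[:,0];return X[:3]/X[3]
def un(p,off,sc): return (np.array(p,float)+.5)/sc-.5+off
def pose(q,X):
    c,s=np.cos(q[2]),np.sin(q[2]); X=np.atleast_2d(X)
    return X@np.array([[c,s,0],[-s,c,0],[0,0,1]])+[q[0],q[1],0]
def fit(obs,q0):
    f=lambda q:np.concatenate([(proj(n,pose(q,X))[0]-p) for n,X,p in obs])
    r=least_squares(f,q0,loss="soft_l1");return r.x,r.fun
E
python3 - <<'E'
from h import *
s1=lambda p:un(p,[290,150],5); t1=lambda p:un(p,[250,105],5.5)
C=[[-.1,.13,.11],[.1,.13,.11],[.1,-.13,.11],[-.1,-.13,.11]]
S=[(33,132),(317,12),(660,212),(362,365)];T=[(152,555),(45,178),(532,40),(650,405)]
ob=[("side",c,s1(p)) for c,p in zip(C,S)]+[("top",c,t1(p)) for c,p in zip(C,T)]
for a,b in zip(S,T): print("corner",tri(s1(a),t1(b)).round(4))
ob+=[("side",[-.1,.06,.11],s1((112,190))),("side",[-.1,-.06,.11],s1((265,297))),("top",[-.097,.06,.11],t1((290,510))),("top",[-.097,-.06,.11],t1((520,440)))]
q,r=fit(ob,[.58,0,.2]);print("bin",q.round(4),r.round(1))
for p in((193,247),(217,263)):
    f=lambda y:proj("side",pose(q,[-.1,y[0],.11]))[0]-s1(p)
    o=least_squares(f,[0]);print("notch",o.x,o.fun)
a2=lambda p:un(p,[330,235],np.array([5.5,7.])); b2=lambda p:un((p[0]-388,p[1]),[380,180],np.array([10,12.]))
sc=[([-.029,0,.152],(132,82),(710,278)),([-.0415,0,.088],(103,245),(645,348)),([0,0,.04],(207,340),(618,205))]
ob=[]
for X,a,b in sc:
    print(tri(a2(a),b2(b)).round(4)); ob+=[("side",X,a2(a)),("top",X,b2(b))]
z,r=fit(ob,[.52,-.22,.5]);print("scoop",z.round(4),r.round(1))
print("grip",pose(z,[-.029,0,.128]),"notch lip",pose(q,[-.097,-.013,.1]))
for n,pt in dict(jar=((443,216),.075),spool=((408,161),.04)).items():
    f=lambda v:proj("top",[v[0],v[1],pt[1]])[0]-pt[0]; print(n,least_squares(f,[.5,-.2]).x.round(3))
E
```

```text
corner [0.4838 0.1796 0.1074]
corner [0.673  0.2334 0.1089]
corner [ 0.7437 -0.0149  0.1096]
corner [ 0.5548 -0.0703  0.1098]
bin [0.6137 0.0812 0.2833] [-1.1 -0.3  0.2 -0.5  1.  -0.2 -0.2  0.4  0.7  0.1 -0.3 -0.   0.3 -0.9
  0.6 -0.  -0.7 -0.4 -0.6 -0.1 -0.1 -0.2 -0.2 -0.1]
notch [-0.00756433] [-0.07303491  0.10311914]
notch [-0.02566431] [-0.16719516  0.23606549]
[ 0.482  -0.1796  0.1481]
[ 0.472  -0.1777  0.0864]
[ 0.5135 -0.1844  0.0377]
scoop [ 0.5114 -0.1849 -0.1621] [ 0.2 -1.3  0.8 -0.9 -1.  -0.1  0.5 -0.1 -1.6 -0.2  0.8 -0.7]
grip [[ 0.48275674 -0.18022354  0.128     ]] notch lip [[0.52425192 0.04155289 0.1       ]]
jar [ 0.449 -0.288]
spool [ 0.616 -0.203]
```

```bash
cat >> h.py <<'E'
from scipy.spatial.transform import Rotation as Ro
from workcell import status
def delta(p,yaw_y_deg,o=None):
    o=o or status.get_obs(); R=Ro.from_quat(o["ee_rot"])
    a=np.radians(yaw_y_deg); y=np.array([np.cos(a),np.sin(a),0]); z=np.array([0,0,-1.])
    T=Ro.from_matrix(np.c_[np.cross(y,z),y,z])
    return np.r_[(R.inv()*T).as_rotvec(degrees=True).round(2), R.inv().apply(np.array(p)-o["position"]).round(4)]
E
python3 - <<'E'
from h import *
for p in ((.42,.3,.25),(.5,0,.25),(.483,-.18,.25),(.483,-.18,.19)): print(delta(p,80.7))
E
```

```text
[-7.000e-02 -1.000e-02 -1.670e+01 -2.460e-01 -1.709e-01 -3.090e-02]
[-7.000e-02 -1.000e-02 -1.670e+01 -4.494e-01 -4.055e-01 -3.050e-02]
[-7.000e-02 -1.000e-02 -1.670e+01 -5.130e-01 -5.747e-01 -3.030e-02]
[-7.000e-02 -1.000e-02 -1.670e+01 -5.130e-01 -5.747e-01  2.970e-02]
```

Call:
play_rows(plan=[0,0,-8,-0.05,-0.03,-0.031,0.7,0,0,-16.7,-0.246,-0.171,-0.031,0.7,0,0,-16.7,-0.246,-0.171,-0.031,0.7,0,0,-16.7,-0.246,-0.171,-0.031,0.7,0,0,-16.7,-0.246,-0.171,-0.031,0.7,0,0,-16.7,-0.246,-0.171,-0.031,0.7,0,0,-16.7,-0.449,-0.405,-0.031,0.7,0,0,-16.7,-0.449,-0.405,-0.031,0.7,0,0,-16.7,-0.449,-0.405,-0.031,0.7,0,0,-16.7,-0.449,-0.405,-0.031,0.7,0,0,-16.7,-0.449,-0.405,-0.031,0.7,0,0,-16.7,-0.449,-0.405,-0.031,0.7,0,0,-16.7,-0.513,-0.575,-0.031,0.7,0,0,-16.7,-0.513,-0.575,-0.031,0.7,0,0,-16.7,-0.513,-0.575,-0.031,0.7,0,0,-16.7,-0.513,-0.575,-0.031,0.7,0,0,-16.7,-0.513,-0.575,0.015,0.7,0,0,-16.7,-0.513,-0.575,0.015,0.7,0,0,-16.7,-0.513,-0.575,0.015,0.7])

```text
clock: 2.48
position: [0.4838, -0.1788, 0.2057]
ee_rot: [0.08, 0.997, 0.0, 0.0]
ft_force: [0.4, -0.9, 1.0]
grip_width: 0.702
grasp_force: 0.0
```

Run:
```python
from h import *
o=status.get_obs(); print(o["clock"],o["position"],o["ft_force"],delta((.483,-.18,.123),80.7))
s=viewer.camera("side");t=viewer.camera("top")
for i in "st": cv2.imwrite(f"pics/{i}2.png",(s if i=="s" else t)[:,:,::-1])
a=cv2.resize(s[215:315,310:410],None,fx=4,fy=5.8,interpolation=cv2.INTER_CUBIC)
b=cv2.resize(t[160:230,365:435],None,fx=5.7,fy=8,interpolation=cv2.INTER_CUBIC)
c=np.zeros((580,800,3),np.uint8);c[:580,:400]=a;c[:560,401:800]=b;cv2.imwrite("pics/g.png",c[:,:,::-1])
```

```text
2.475 [ 0.48378333 -0.1788245   0.20574086] [ 0.38548852 -0.89124307  1.02861681] [ 0.01    0.04    0.1     0.0006 -0.0013  0.0827]
```

View pics/g.png

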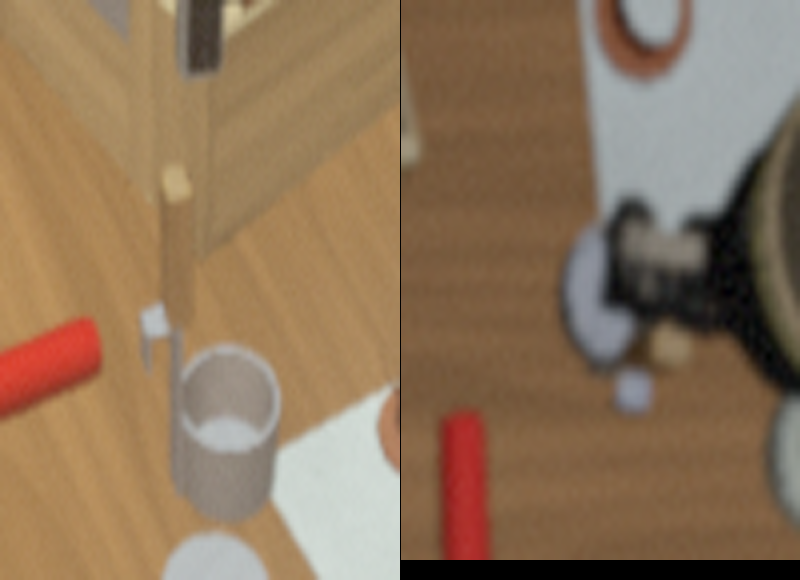

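Run:
```python
from h import *
X=[.4838,-.1788,.2057]
for n,o,s,sh in(("side",[310,215],[4,5.8],0),("top",[365,160],[5.7,8],401)):
    for z in(.2057,.19,.152,.088): print(n,z,((proj(n,[*X[:2],z])[0]-o)*s+[sh,0]).round())
    for w in (-.03,.03): print(n,"pad",((proj(n,[.4838+.16*w,-.1788+w,.195])[0]-o)*s+[sh,0]).round())
```

```text
side 0.2057 [178.  49.]
side 0.19 [178.  85.]
side 0.152 [176. 171.]
side 0.088 [173. 307.]
side pad [195. 128.]
side pad [162.  21.]
top 0.2057 [702. 314.]
top 0.19 [692. 319.]
top 0.152 [669. 332.]
top 0.088 [633. 350.]
top pad [763. 332.]
top pad [627. 304.]
```

The grip top is at (177,185) in the side crop and (669,345) in the top crop. That puts it about 3 mm nearer the robot than the TCP axis and well centred in y. I'll descend and grasp.

Call:
play_rows(plan=[0,0,0,0.003,-0.001,0.03,0.7,0,0,0,0.003,-0.001,0.06,0.7,0,0,0,0.003,-0.001,0.082,0.7,0,0,0,0.003,-0.001,0.082,0.7,0,0,0,0.003,-0.001,0.082,0.4,0,0,0,0.003,-0.001,0.082,0,0,0,0,0.003,-0.001,0.082,0,0,0,0,0.003,-0.001,0.082,0,0,0,0,0.003,-0.001,0.082,0,0,0,0,0.003,-0.001,0.082,0], squeeze=60)

```text
clock: 3.82
position: [0.4806, -0.1806, 0.1239]
ee_rot: [0.081, 0.997, 0.0, 0.001]
ft_force: [-1.9, 1.3, 5.9]
grip_width: 0.19
grasp_force: 58.8
```

Run:
```python
from h import *
q=[.6137,.0812,.2833]
g=pose(q,[-.0885,-.0166,0])[0]; print(g)
for p,y in (((.4806,-.1806,.27),80.7),((*g[:2],.27),106.2)): print(delta(p,y))
```

```text
[0.53336789 0.04052369 0.        ]
[ 0.03    0.11   -0.     -0.0002  0.     -0.1461]
[ 0.000e+00  1.200e-01 -2.550e+01 -1.660e-02  2.268e-01 -1.460e-01]
```

Call:
play_rows(plan=[0,0,0,0,0,-0.02,0,0,0,0,0,0,-0.06,0,0,0,0,0,0,-0.1,0,0,0,0,0,0,-0.146,0,0,0,0,0,0,-0.146,0,0,0,-6,-0.004,0.05,-0.146,0,0,0,-13,-0.008,0.1,-0.146,0,0,0,-20,-0.012,0.15,-0.146,0,0,0,-25.5,-0.016,0.2,-0.146,0,0,0,-25.5,-0.017,0.227,-0.146,0,0,0,-25.5,-0.017,0.227,-0.146,0,0,0,-25.5,-0.017,0.227,-0.146,0])

```text
clock: 5.32
position: [0.533, 0.0399, 0.268]
ee_rot: [-0.14, 0.99, -0.0, -0.0]
ft_force: [0.3, 0.1, -1.1]
grip_width: 0.19
grasp_force: 59.0
```

Run:
```python
from h import *
o=status.get_obs(); print(o["clock"],o["position"],o["ft_force"],o["torque"],o["grip_width"])
s=viewer.camera("side");t=viewer.camera("top")
a=cv2.resize(s[80:220,290:390],None,fx=4,fy=4.2,interpolation=cv2.INTER_CUBIC)
b=cv2.resize(t[115:215,260:360],None,fx=4,fy=5.8,interpolation=cv2.INTER_CUBIC)
c=np.zeros((590,800,3),np.uint8);c[:588,:400]=a;c[:580,400:800]=b;cv2.imwrite("pics/k.png",c[:,:,::-1])
X=o["position"]; q=[*X[:2],.2833]
for n,of,sc,sh in(("side",[290,80],[4,4.2],0),("top",[260,115],[4,5.8],400)):
    for nm,p in dict(tcp=[0,0,.0],hooktop=[-.0125,0,-.035],hookcornL=[-.018,.007,-.035],hookcornR=[-.018,-.007,-.035],tipbot=[-.018,0,-.055],cupcen=[.029,0,-.083],cuprimfront=[.057,0,-.083],cuprimR=[.029,-.028,-.083],cuprimL=[.029,.028,-.083]).items():
        w=pose(q,p)[0]; w[2]+=X[2]; print(n,nm,((proj(n,w)[0]-of+.5)*sc-.5+[sh,0]).round())
```

```text
5.325 [0.53301685 0.03986407 0.26800082] [ 0.25536042  0.11578222 -1.09886679] [-0.03911411  0.04716479 -0.02894477] 0.19038928133329514
side tcp [178. 261.]
side hooktop [161. 325.]
side hookcornL [146. 323.]
side hookcornR [161. 333.]
side tipbot [154. 360.]
side cupcen [216. 375.]
side cuprimfront [252. 359.]
side cuprimR [247. 395.]
side cuprimL [186. 355.]
top tcp [686. 359.]
top hooktop [689. 402.]
top hookcornL [681. 419.]
top hookcornR [703. 409.]
top tipbot [690. 421.]
top cupcen [666. 329.]
top cuprimfront [653. 269.]
top cuprimR [708. 311.]
top cuprimL [624. 347.]
```

View pics/k.png

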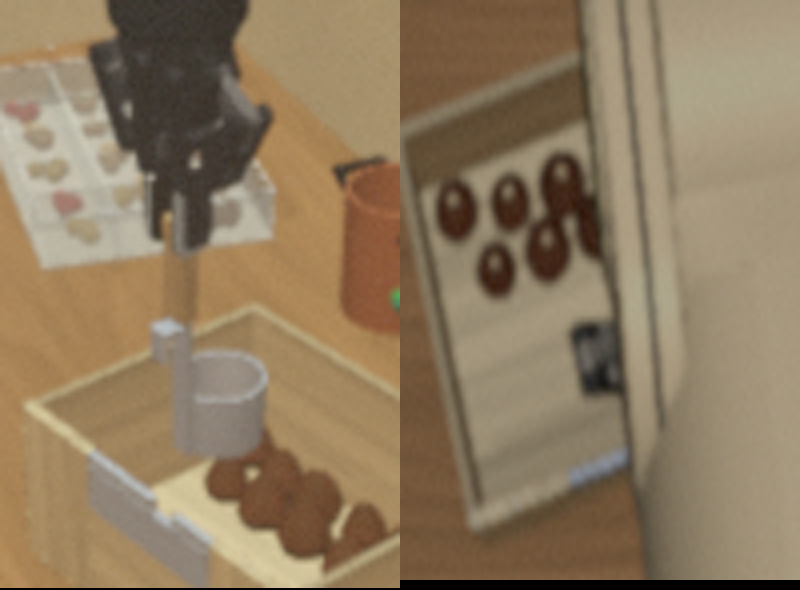

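The scoop hangs straight in the gripper. Hook bridge at (168,327) and rim centre near (222,372) lie 2–3 mm right of prediction, so it may sit slightly forward in the hand. The notch shows at (165,515). I'll go down to just above the lip and look from there.

Call:
play_rows(plan=[0,0,0,0.001,0.0005,0.02,0,0,0,0,0.001,0.0005,0.04,0,0,0,0,0.001,0.0005,0.06,0,0,0,0,0.001,0.0005,0.08,0,0,0,0,0.001,0.0005,0.09,0,0,0,0,0.001,0.0005,0.095,0,0,0,0,0.001,0.0005,0.096,0,0,0,0,0.001,0.0005,0.096,0])

```text
clock: 6.42
position: [0.5325, 0.0411, 0.1731]
ee_rot: [-0.141, 0.99, 0.0, 0.0]
ft_force: [0.4, -0.3, -0.8]
grip_width: 0.193
grasp_force: 59.0
```

Run:
```python
from h import *
o=status.get_obs(); print(o["clock"],o["position"],o["ft_force"])
s=viewer.camera("side"); cv2.imwrite("pics/full3.png",s[:,:,::-1])
a=cv2.resize(s[155:225,300:380],None,fx=8,fy=8,interpolation=cv2.INTER_CUBIC);cv2.imwrite("pics/k2.png",a[:,:,::-1])
X=o["position"]; q=[*X[:2],.2833]
f=lambda w:((proj("side",w)[0]-[300,155]+.5)*8-.5).round()
for nm,p in dict(cornOutL=[-.018,.007,-.035],cornOutR=[-.018,-.007,-.035],cornInR=[-.007,-.007,-.035],tipbotL=[-.018,.007,-.055],tipbotR=[-.018,-.007,-.055],rimfront=[.057,0,-.083],rimR=[.029,-.028,-.083]).items():
    w=pose(q,p)[0]; w[2]+=X[2]; print(nm,f(w))
b=[.6137,.0812,.2833]
for p in([-.1,.06,.11],[-.1,-.0071,.11],[-.1,-.0261,.11],[-.1,-.06,.11],[-.1,-.0071,.1],[-.1,-.0261,.1]):print(p,f(pose(b,p)[0]))
```

```text
6.425 [0.53254753 0.04105341 0.17314276] [ 0.43526549 -0.29320398 -0.76440799]
cornOutL [212. 290.]
cornOutR [241. 310.]
cornInR [270. 297.]
tipbotL [212. 345.]
tipbotR [241. 365.]
rimfront [414. 342.]
rimR [405. 415.]
[-0.1, 0.06, 0.11] [ 94. 261.]
[-0.1, -0.0071, 0.11] [227. 356.]
[-0.1, -0.0261, 0.11] [267. 384.]
[-0.1, -0.06, 0.11] [339. 435.]
[-0.1, -0.0071, 0.1] [228. 382.]
[-0.1, -0.0261, 0.1] [267. 411.]
```

View pics/k2.png

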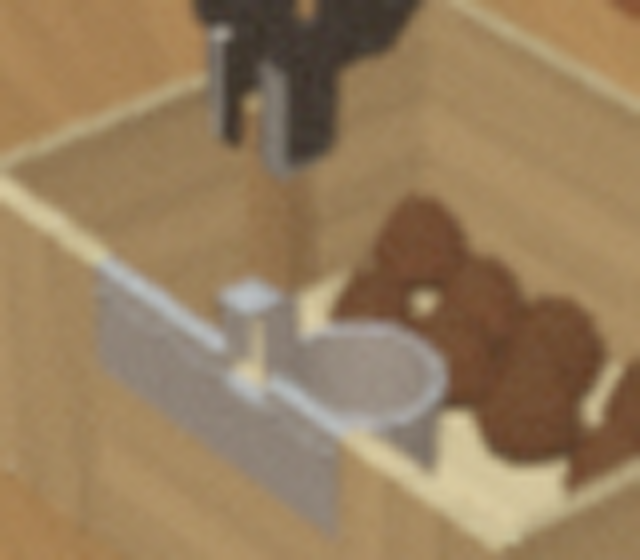

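The hook's top face spans (220,297) to (283,296), with the notch's bright floor at (250,385). The hook is centred over the notch along the lip, and about 2 mm too far inward. I'll correct that while lowering in small steps.

Call:
play_rows(plan=[0,0,0,0.0015,0,0,0,0,0,0,0.0015,0,0.003,0,0,0,0,0.0015,0,0.006,0,0,0,0,0.0015,0,0.008,0,0,0,0,0.0015,0,0.0095,0,0,0,0,0.0015,0,0.011,0,0,0,0,0.0015,0,0.011,0])

```text
clock: 7.35
position: [0.5307, 0.0406, 0.1615]
ee_rot: [-0.141, 0.99, 0.0, -0.0]
ft_force: [-0.7, 0.2, -1.9]
grip_width: 0.191
grasp_force: 59.0
```

Call:
play_rows(plan=[0,0,0,0,0,0.002,0,0,0,0,0,0,0.004,0,0,0,0,0,0,0.006,0,0,0,0,0,0,0.008,0,0,0,0,0,0,0.009,0,0,0,0,0,0,0.009,0])

```text
clock: 8.1
position: [0.5308, 0.0406, 0.1525]
ee_rot: [-0.141, 0.99, 0.0, -0.0]
ft_force: [0.1, -1.0, -1.9]
grip_width: 0.192
grasp_force: 59.0
```

Call:
play_rows(plan=[0,0,0,0,0,0.001,0,0,0,0,0,0,0.002,0,0,0,0,0,0,0.003,0,0,0,0,0,0,0.004,0,0,0,0,0,0,0.005,0,0,0,0,0,0,0.006,0,0,0,0,0,0,0.006,0])

```text
clock: 8.98
position: [0.5307, 0.0407, 0.1465]
ee_rot: [-0.141, 0.99, 0.0, -0.0]
ft_force: [-0.3, 0.0, -1.7]
grip_width: 0.188
grasp_force: 59.0
```

Call:
play_rows(plan=[0,0,0,0,0,0.001,0,0,0,0,0,0,0.002,0,0,0,0,0,0,0.003,0,0,0,0,0,0,0.004,0,0,0,0,0,0,0.004,0])

```text
clock: 9.6
position: [0.5314, 0.0409, 0.1425]
ee_rot: [-0.141, 0.99, 0.0, 0.001]
ft_force: [4.1, 1.9, -4.0]
grip_width: 0.19
grasp_force: 58.8
```

Call:
play_rows(plan=[0,0,0,-0.001,0,0,0,0,0,0,-0.0015,0,0,0,0,0,0,-0.0015,0,0,0,0,0,0,-0.0015,0,0,0])

```text
clock: 10.1
position: [0.5321, 0.041, 0.1425]
ee_rot: [-0.141, 0.99, 0.0, -0.0]
ft_force: [1.7, 1.0, -3.1]
grip_width: 0.192
grasp_force: 58.9
```

Call:
play_rows(plan=[0,0,0,-0.001,0,0,0,0,0,0,-0.001,0,0.001,0,0,0,0,-0.001,0,0.002,0,0,0,0,-0.001,0,0.002,0])

```text
clock: 10.6
position: [0.533, 0.0413, 0.1405]
ee_rot: [-0.141, 0.99, 0.0, -0.0]
ft_force: [-0.1, 1.3, -1.7]
grip_width: 0.19
grasp_force: 59.0
```

Call:
play_rows(plan=[0,0,0,0,0,0.001,0,0,0,0,0,0,0.0015,0,0,0,0,0,0,0.002,0,0,0,0,0,0,0.002,0])

```text
clock: 11.1
position: [0.5336, 0.0414, 0.1391]
ee_rot: [-0.141, 0.99, 0.0, 0.0]
ft_force: [-0.5, 0.6, 6.3]
grip_width: 0.19
grasp_force: 59.9
```

Contact came at TCP z = 0.139, about 9 mm lower than resting on the plain lip would give, so the bridge is on the notch floor. I'll ease off, release and retreat.

Call:
play_rows(plan=[0,0,0,0,0,-0.001,0,0,0,0,0,0,-0.001,0.23,0,0,0,0,0,-0.001,0.27,0,0,0,0,0,-0.001,0.35,0,0,0,0,0,-0.001,0.5,0,0,0,0,0,-0.001,0.6,0,0,0,0,0,-0.001,0.6,0,0,0,0,0,-0.03,0.6,0,0,0,0,0,-0.07,0.6,0,0,0,0,0,-0.12,0.6,0,0,0,0,0,-0.12,0.6,0,0,0,0,0,-0.12,0.6,0,0,0,0,0,-0.12,0.6], squeeze=20)

```text
clock: 12.72
position: [0.5326, 0.0412, 0.2574]
ee_rot: [-0.141, 0.99, -0.0, -0.001]
ft_force: [-0.1, 0.8, -0.1]
grip_width: 0.596
grasp_force: 0.0
```

Run:
```python
from h import *
s=viewer.camera("side")
a=cv2.resize(s[155:230,300:380],None,fx=8,fy=8,interpolation=cv2.INTER_CUBIC);cv2.imwrite("pics/k3.png",a[:,:,::-1])
b=[.6137,.0812,.2833]; f=lambda w:((proj("side",w)[0]-[300,155]+.5)*8-.5).round()
for p in([-.106,-.0096,.103],[-.106,-.0236,.103],[-.088,-.0166,.167]):print(p,f(pose(b,p)[0]))
```

```text
[-0.106, -0.0096, 0.103] [217. 385.]
[-0.106, -0.0236, 0.103] [246. 406.]
[-0.088, -0.0166, 0.167] [278. 197.]
```

View pics/k3.png

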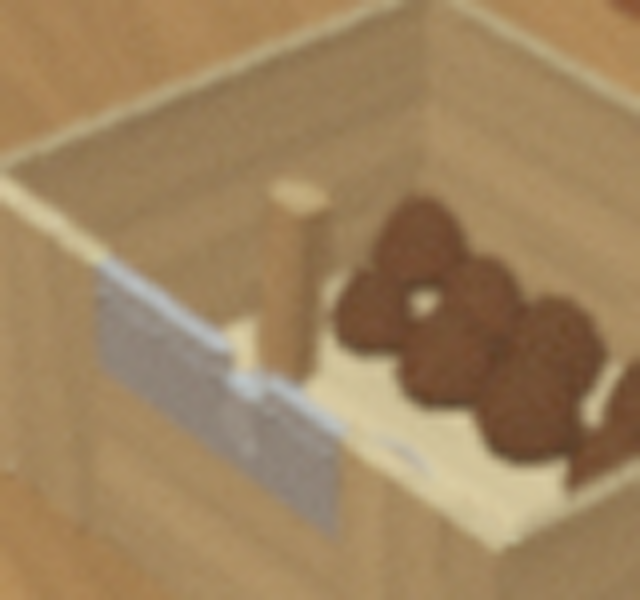

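The scoop hangs in the notch: the bridge is at (245,383), level in the gap, and the tip plate is outside at (240,430). The grip top at (298,195) gives a lean of about 0.1 rad. I'll let it settle and hand in.

Call:
play_rows(plan=[0,0,0,0,0,-0.03,0.6,0,0,0,0,0,-0.03,0.6,0,0,0,0,0,-0.03,0.6,0,0,0,0,0,-0.03,0.6,0,0,0,0,0,-0.03,0.6,0,0,0,0,0,-0.03,0.6,0,0,0,0,0,-0.03,0.6,0,0,0,0,0,-0.03,0.6,0,0,0,0,0,-0.03,0.6,0,0,0,0,0,-0.03,0.6,0,0,0,0,0,-0.03,0.6,0,0,0,0,0,-0.03,0.6])

```text
clock: 14.28
position: [0.5332, 0.0413, 0.2886]
ee_rot: [-0.141, 0.99, 0.0, 0.0]
ft_force: [-1.0, -0.0, 0.3]
grip_width: 0.599
grasp_force: 0.0
```

Run:
```python
from h import *
from workcell import manip
a=viewer.camera("side").astype(int);b=viewer.camera("side").astype(int)
print(abs(a-b)[155:230,300:380].mean())
p=cv2.imread("pics/k3.png")[:,:,::-1]; print(abs(cv2.resize(b[155:230,300:380].astype(np.uint8),None,fx=8,fy=8,interpolation=cv2.INTER_CUBIC).astype(int)-p).mean())
print(manip.hand_in())
```

```text
1.6068888888888888
1.4115164930555555
the job is handed in; nothing more can be done
None
```

The scoop is hanging by its hook in the lip's notch with the cup inside the bin, released and at rest with a lean of about 0.1 rad, and the job was handed in at about 14 s; the highest wrist reading I saw near the bin was about 8 N, and no verdict came back.

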